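# Index the tee coupon to the welding station and wedge it up off its rests

## Task

By its black knob, slide the carrier along its rails until the spring plunger clicks into the notch between the carrier's two rollers. Then, keeping the wedge flat on the steel ledge, push it thin end first under the overhanging edge of the tee coupon until the coupon just lifts off its rests, by about 4 mm, carried by the wedge alone. Finish still holding the wedge by its fin, without letting go, and leave the other things on the bench where they are.

Things in the scene. Friction and masses are not known exactly. Their poses are not given: they have to be found in the camera images.
- fixture: Grey base plate 355 x 410 x 12 mm fixed on the bench, carrying ledge, rails, carrier and plunger. Origin on the bench surface, under the line of the coupon's front edge, midway along the rails. x points from the ledge to the rails (away from the robot), y along the rails, z up. With the carrier at the welding station the coupon's middle is at y = +50 mm of this frame.
- ledge: Fixed steel block 210 (x) x 240 (y) x 28 mm on the base plate, axes as the fixture's, on whose flat top the wedge slides. Origin at the centre of its underside, 12 mm above the bench; top 40 mm above the bench. It spans fixture x -165 to +45, y -70 to +170 mm. Ground and lightly oiled: the wedge slides on it and under the coupon with a friction coefficient of about 0.2.
- carrier (a joint): Travel in m of the aluminium carrier (deck 90 x 185 x 10 mm, top 36 mm above the bench) along fixture +y. End stops at 0 and 0.17; seated in the station detent at 0.12. Friction about 1.5 N, it stays where it is left; riding over a roller next to the detent takes up to about 8 N, and within 4 mm the plunger pulls it to the centre.
- carrier_knob (a point): Centre of the upright round black knob on the carrier, 28 mm diameter, 26 mm tall, 75 mm above the bench, on a 16 mm post; the carrier's deck is 39 mm below this point. The nearest thing is the coupon, 36 mm from the knob's side on the +y side. At the station this point is at fixture (70, -50) mm.
- plunger (a joint): Retraction in m of the spring plunger (steel ball of 5 mm radius in the block behind the carrier, at fixture x 157, y 30 mm): under 0.001 when free or seated in the notch, up to 0.003 when riding over a roller.
- coupon (a joint): Height in m that the steel tee coupon is raised off its two rest bars on the carrier; 0 when resting. Guided by two dowels it moves straight up and down without tilting. Flange 110 (fixture x) x 100 (y) x 6 mm, upright web 40 mm tall, 6 mm thick, 75 mm behind the front edge. 0.35 to 0.65 kg.
- coupon_edge (a point): Middle of the lower edge of the coupon's front (robot side) overhang. With the coupon resting it is at fixture x 0, 48 mm above the bench, so 8 mm above the ledge top. Free space for the wedge reaches 60 mm behind this edge.
- wedge_grip (a point): Centre of the wedge's grip fin: fin 22 long (wedge x) x 20 mm thick (y), standing from 18 to 62 mm above the wedge's underside; this point is 42 mm above the underside. Wedge axes: x towards its thin end, z up. The thin end is 72.5 mm ahead (+x) of this point. Loose, about 0.22 kg.
- wedge: Dark steel wedge 85 long x 40 mm wide, origin at the centre of its underside, x towards the thin end (42.5 mm ahead). 3 mm thick at the thin end, rising 1 mm per 4 mm to 18 mm over 60 mm, then level under the fin. It meets the coupon's edge with the thin end 20 mm past it and has raised it 4 mm at 36 mm past. Starts on the ledge in front of the coupon's edge.
- spacer: Bystander: flat steel block 32 x 32 x 14 mm on the ledge, origin under its centre.
- tip_tin: Bystander: aluminium tin, 32 mm diameter, 30 mm tall, on the base plate.
- hammer: Bystander: hammer on the bench.
- wire_brush: Bystander: brush on the bench.
- spray_can: Bystander: can 54 mm diameter, 140 mm tall.
- magnet_square: Bystander: triangular grey magnet block, 90 x 90 x 16 mm.
- spare_plate: Bystander: steel plate 150 x 100 x 6 mm.
Things that resemble listed ones, but are neither listed nor needed, are in the scene too. There is more than one size of the wedge; the job needs the largest.

How it is judged:
By the outcome, as a careful person would: the job done as asked, in the order asked, and still so for the second after the job is handed in, while the arm keeps its last pose, push and grip.
It also fails if it takes over 46 s, if anything falls off the work surface, if the arm or the gripper's body presses on something with over 40 N, if the wrist force passes 120 N, or if a joint passes its speed limit or range.

## Robot

A 7-joint arm with a two-finger parallel gripper is mounted at the origin on the work surface. World frame = base frame: x ahead of the robot, y to its left, z up, the work surface at z = 0. Lengths are in m, angles in rad, forces in N, time in s.
With the tool pointing down it reaches from about 0.4 to 0.85 m from the base axis. Payload 10.4 kg.
Tool frame: the origin (TCP) lies between the finger pads; the fingertips stand 14 mm ahead of it and the grasp point (between the pads) lies 5 mm behind it; z points along the fingers, y is the direction in which the jaws open and shut (so a half turn about z gives the same grasp; the last joint's range is limited). The gripper opens to 87 mm and grips with 3 to 60 N. Pads are 19 mm wide; open, the fingers measure 117 mm over their backs; the gripper's body (75 mm by 190 mm) begins 51 mm behind the grasp point.
Start: joints at [-1.316, 0.332, -0.065, 1.46, 0.022, 1.35, -0.088], TCP at [0.171, 0.601, 0.237] pointing down, gripper open.
Joint ranges: [-2.6, 2.6], [-0.5, 2.12], [-1.47, 1.34], [0.16, 2.42], [-1.27, 4.41], [0.06, 2.06], [-2.6, 2.6]. Speed limits (rad/s): [2.22, 2.22, 2.79, 2.79, 3.14, 3.14, 3.14].

## Interface

Orientations are given as a unit quaternion [x, y, z, w].
In Python, from bench import readout, camera, calibration, order gives the robot as it stands.
- The arm moves only by the tool apply_moves, never from a script. Its argument "deltas" is a list of rows, each an object with "translation": the shift along the world's x, y, z in m, a list of three; "turn": the turn, a rotation vector about the world's x, y, z in rad, a list of three; "hand": the finger opening in m, from 0 to 0.087. A call has 1 to 5 rows; each row shifts and turns the pose as measured when the row begins; what a row does not reach is not made up. A row lasts 1/10 s, in which the tool goes at most 50 mm and 8.59 degrees, less where a joint would pass 70% of its speed; a pose out of reach is approached as far as the arm can. A call with a gripper value outside its range is refused whole. The fingers move at their own pace and stop on an object; "newtons" is the grip in N (left out, the last holds). Time passes only in rows, so rows that do not move let the fingers close. It gives the time, the measured TCP pose, the force and the opening at its end, in the units of the state.
- readout.read_state(): the state, without advancing time (a new reading comes with each control period).
- camera(name): name is "scene" or "top" or "wrist"; returns the picture (400x640x3 uint8, red, green, blue); there is no depth.
- calibration(name): a dict with "fx", "fy", "cx", "cy" (pixels), "extrinsics" (4x4, takes a point from world to camera coordinates). Camera axes: x right, y down, z forward; pixel columns grow to the right and rows downward; lengths in m; the calibration is good to about 2 mm. A picture is of the moment at which its call begins: read the wrist's pose just before it. calibration takes no time and is no camera call; for the wrist camera it gives the pose at the moment of the call.
- order.close_job(): hands the job in, once; it reports no verdict.
The state is a dict: "time": time; "joint_positions": joint angles; "joint_vel": joint speeds; "joint_torque": joint torques, N m; "ee_pos": TCP position; "eef_rot": TCP orientation; "ft_force": force on the tool from outside, world axes, zero at the start; "torque": the same for the moment, N m; "width": finger opening in m.
Only numpy, scipy, OpenCV 4.12 (cv2) and the standard library are available. Lean on these libraries where they do the work, as an engineer would, in place of code of your own. Each camera call takes 0.05 s, during which the arm holds its last target. There are 200 camera calls.

## Working session

There is one attempt and no reset: what is moved stays moved. The work goes in short steps, Python scripts to look and compute and a tool call to move; the robot and the scene stay as the last step left them, time stands still between calls to the robot, and variables do not carry over. Pictures are saved under pics/ and viewed, about 8 in all and at most 12, crops included, and the job is handed in when it is done.

Besides the shell and the picture viewer there is one more tool, called after "Call:" as a command line: name --argument value ..., lists and objects as JSON in quotes. apply_moves: Moves the arm, as the interface text tells. Its arguments: {"type":"object","properties":{"deltas":{"type":"array","items":{"type":"object","properties":{"translation":{"type":"array","items":{"type":"number"}},"turn":{"type":"array","items":{"type":"number"}},"hand":{"type":"number"}}}},"newtons":{"type":"number"}},"required":["deltas"]}

```bash
mkdir -p pics; cat > h.py <<'E'
import numpy as np, cv2
from bench import readout, camera, calibration, order
def ray(c,u,v):
    E=np.array(c["extrinsics"]);R,t=E[:3,:3],E[:3,3]
    return -R.T@t, R.T@np.array([(u-c["cx"])/c["fx"],(v-c["cy"])/c["fy"],1.])
def onz(c,u,v,z):
    o,d=ray(c,u,v); return o+d*(z-o[2])/d[2]
def px(c,p):
    E=np.array(c["extrinsics"]);q=E[:3,:3]@np.array(p)+E[:3,3]
    return c["fx"]*q[0]/q[2]+c["cx"],c["fy"]*q[1]/q[2]+c["cy"]
def snap(n,f):
    im=camera(n); cv2.imwrite("pics/"+f,cv2.cvtColor(im,cv2.COLOR_RGB2BGR)); return im
E
python3 - <<'E'
from h import *
for n in("top","scene"):
    snap(n,n+"0.png"); c=calibration(n); o,d=ray(c,c["cx"],c["cy"]); print(n,c["fx"],o.round(3),d.round(3))
s=readout.read_state();print(s["time"],s["ee_pos"],s["eef_rot"])
E
```

```text
top 469.9469035187146 [ 0.225 -0.046  1.414] [ 0.19   0.01  -0.982]
scene 448.6278012169268 [ 1.179 -0.706  0.929] [-0.548  0.524 -0.652]
0.1 [0.1712924  0.60073148 0.23584314] [ 1.38442003e-01  9.90370336e-01 -6.35322040e-04 -7.51111685e-05]
```

View pics/top0.png

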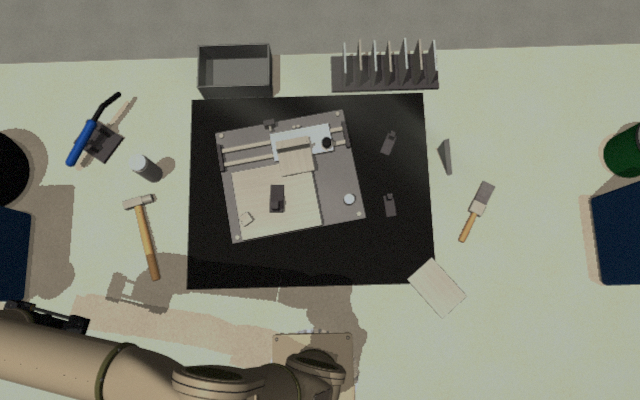

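View pics/scene0.png

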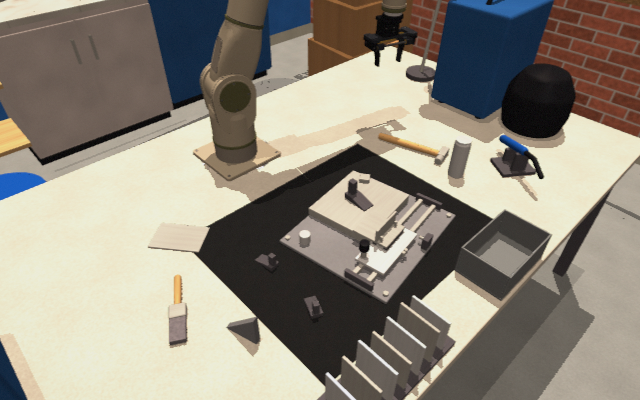

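Top view: the fixture is at about (290,175), the ledge at (277,203), the knob at (327,143), the coupon at (296,157) and the large wedge at (277,198). The small decoy wedges are at (388,143) and (390,205). I'll zoom in.

```bash
python3 - <<'E'
import cv2,numpy as np
a=cv2.imread("pics/top0.png")[100:250,205:375]; b=cv2.imread("pics/scene0.png")[165:305,275:465]
a=cv2.resize(a,None,fx=4,fy=4,interpolation=cv2.INTER_CUBIC); cv2.imwrite("pics/c0.png",a)
b=cv2.resize(b,None,fx=4,fy=4,interpolation=cv2.INTER_CUBIC); cv2.imwrite("pics/c1.png",b)
E
```

```text
(no output)
```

View pics/c0.png

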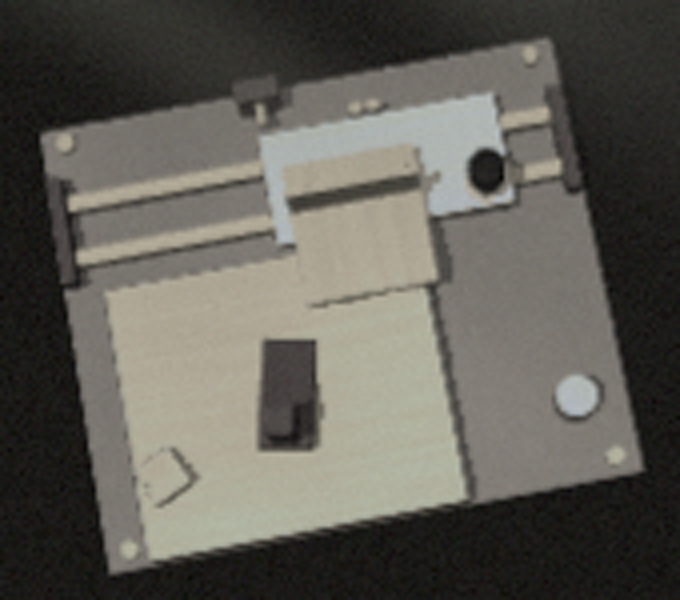

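View pics/c1.png

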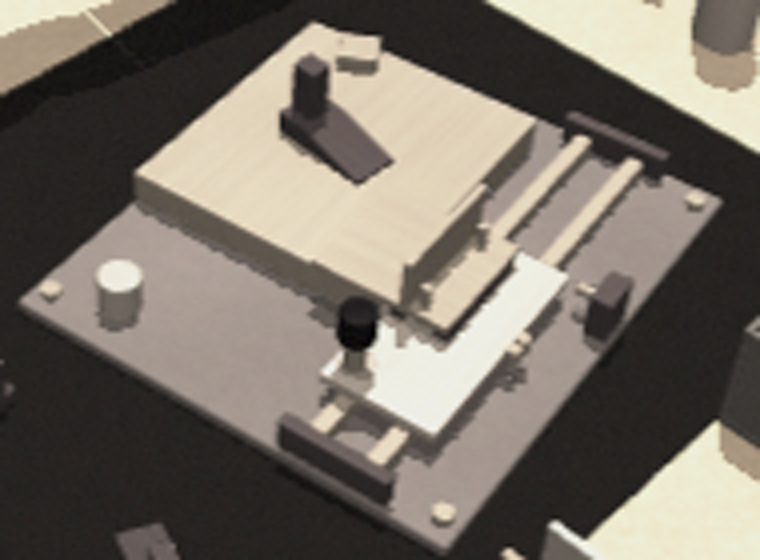

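The crops show ledge corners, plate corners, the wedge (thin end towards the coupon, fin at the rear at (285,425)) and the knob at (487,170) in c0. I'll solve for the fixture pose from these.

```bash
python3 - <<'E'
from h import *
T=calibration("top");S=calibration("scene")
t=lambda U,V,z:onz(T,(U+.5)/4-.5+205,(V+.5)/4-.5+100,z)
s=lambda U,V,z:onz(S,(U+.5)/4-.5+275,(V+.5)/4-.5+165,z)
F=np.array([[-165,170],[-165,-70],[45,170]])/1e3
def fit(F,W):
    A=[];b=[]
    f=F[:,0]+1j*F[:,1]; w=W[:,0]+1j*W[:,1]
    M=np.c_[f,np.ones(len(f))]; x,*_=np.linalg.lstsq(M,w,rcond=None)
    th=np.angle(x[0]); o=w.mean()-np.exp(1j*th)*f.mean()
    print("scale",abs(x[0]),"th",th,"o",o, "res mm",(np.abs(np.exp(1j*th)*f+o-w)*1e3).round(1)); return th,o
W=np.array([t(147,560,.04),t(468,500,.04),t(105,290,.04)])
th,o=fit(F,W)
W2=np.array([s(313,22,.04),s(137,175,.04),s(535,122,.04)]); fit(F,W2)
P=np.array([t(42,130,.012),t(550,38,.012),t(643,468,.012),t(110,573,.012)])
toF=lambda p:np.r_[((p[0]+1j*p[1]-o)*np.exp(-1j*th)).real,((p[0]+1j*p[1]-o)*np.exp(-1j*th)).imag]*1e3
print("plate F",[toF(p).round(0) for p in P])
for n,p in dict(knobT=t(487,165,.088),knobS=s(357,308,.088),wtl=t(262,340,.043),wtr=t(316,340,.043),wbl=t(258,450,.04),wbr=t(318,450,.04),finT=t(287,420,.102),finS=s(313,64,.102),wtS1=s(358,181,.043),wtS2=s(393,159,.043),coupL=t(310,306,.051),coupR=t(437,285,.051),ball=t(262,115,.03)).items(): print(n,p.round(4),toF(p).round(1))
E
```

```text
scale 0.9974864578374182 th 0.15876835751384075 o (0.5783867227539434+0.05638707385572524j) res mm [0.7 0.2 0.8]
scale 0.9892539420439238 th 0.16824880297050693 o (0.5804481305740666+0.057031674036161106j) res mm [0.6 2.5 2.7]
plate F [array([190., 203.]), array([ 189., -203.]), array([-162., -205.]), array([-165.,  203.])]
knobT [ 0.6685 -0.0602  0.088 ] [  70.5 -129.4]
knobS [ 0.6658 -0.0566  0.088 ] [  68.4 -125.4]
wtl [0.5519 0.1121 0.043 ] [-17.3  59.2]
wtr [0.5507 0.0716 0.043 ] [-25.   19.4]
wbl [0.4688 0.1161 0.04  ] [-98.7  76.3]
wbr [0.4675 0.0715 0.04  ] [-107.1   32.4]
finT [0.4789 0.088  0.102 ] [-93.3  46.9]
finS [0.4802 0.0963 0.102 ] [-90.6  55. ]
wtS1 [0.5502 0.0757 0.043 ] [-24.8  23.5]
wtS2 [0.5513 0.1135 0.043 ] [-17.7  60.6]
coupL [0.575 0.075 0.051] [-0.4 19. ]
coupR [ 0.5882 -0.0203  0.051 ] [ -2.4 -77.3]
ball [0.7341 0.1122 0.03  ] [162.5  30.5]
```

The fixture fit is consistent between views, with yaw about 0.16, origin about (0.579, 0.0565), and the ball and coupon edge where they should be. The carrier is at about 0.042, so it needs about +79 mm along fixture y. I'll go to the knob with the jaws along fixture x.

Call:
apply_moves --deltas '[{"translation":[0.027,-0.036,0],"turn":[0,0,-0.14],"hand":0.087},{"translation":[0.027,-0.036,0],"turn":[0,0,-0.14],"hand":0.087},{"translation":[0.027,-0.036,0],"turn":[0,0,-0.14],"hand":0.087},{"translation":[0.027,-0.036,0],"turn":[0,0,-0.14],"hand":0.087},{"translation":[0.027,-0.036,0],"turn":[0,0,-0.14],"hand":0.087}]'

```text
time: 0.6
ee_pos: [0.303, 0.4176, 0.2322]
eef_rot: [0.475, 0.88, -0.002, -0.002]
ft_force: [0.2, 0.6, -0.5]
width: 0.0871
```

Call:
apply_moves --deltas '[{"translation":[0.027,-0.036,0],"turn":[0,0,-0.14],"hand":0.087},{"translation":[0.027,-0.036,0],"turn":[0,0,-0.14],"hand":0.087},{"translation":[0.027,-0.036,0],"turn":[0,0,-0.14],"hand":0.087},{"translation":[0.027,-0.036,0],"turn":[0,0,0],"hand":0.087},{"translation":[0.027,-0.036,0],"turn":[0,0,0],"hand":0.087}]'

```text
time: 1.1
ee_pos: [0.4413, 0.2284, 0.2315]
eef_rot: [0.657, 0.754, -0.002, -0.003]
ft_force: [1.5, 0.9, -0.4]
width: 0.0873
```

Call:
apply_moves --deltas '[{"translation":[0.028,-0.036,0],"turn":[0,0,0.02],"hand":0.087},{"translation":[0.028,-0.036,0],"turn":[0,0,0],"hand":0.087},{"translation":[0.028,-0.036,0],"turn":[0,0,0],"hand":0.087},{"translation":[0.028,-0.036,0],"turn":[0,0,0],"hand":0.087},{"translation":[0.028,-0.036,0],"turn":[0,0,0],"hand":0.087}]'

```text
time: 1.6
ee_pos: [0.5847, 0.04, 0.2311]
eef_rot: [0.649, 0.761, -0.002, -0.004]
ft_force: [0.5, 1.8, 0.6]
width: 0.0869
```

Call:
apply_moves --deltas '[{"translation":[0.028,-0.036,0],"turn":[0,0,0],"hand":0.087},{"translation":[0.028,-0.036,0],"turn":[0,0,0],"hand":0.087},{"translation":[0.028,-0.036,0],"turn":[0,0,0],"hand":0.087},{"translation":[0,0,0],"turn":[0,0,0],"hand":0.087}]'

```text
time: 2.0
ee_pos: [0.672, -0.0791, 0.2283]
eef_rot: [0.65, 0.76, -0.004, -0.004]
ft_force: [-0.8, 0.3, 0.2]
width: 0.087
```

```bash
python3 - <<'E'
from h import *
s=readout.read_state(); c=calibration("wrist"); snap("wrist","w0.png")
print(s["ee_pos"],s["eef_rot"]); o,d=ray(c,c["cx"],c["cy"]); print(c["fx"],o,d)
print("knob",px(c,[.668,-.058,.088]))
import json; json.dump({k:np.array(v).tolist() for k,v in c.items()},open("w0.json","w"))
E
```

```text
[ 0.67199168 -0.0790648   0.22830627] [ 0.65040814  0.75956477 -0.00418611 -0.00361643]
359.1724330006146 [0.65937145 0.00324188 0.37609929] [ 0.03579089 -0.2981565  -0.95384575]
knob (np.float64(317.85945966798), np.float64(163.80120095927035))
```

View pics/w0.png

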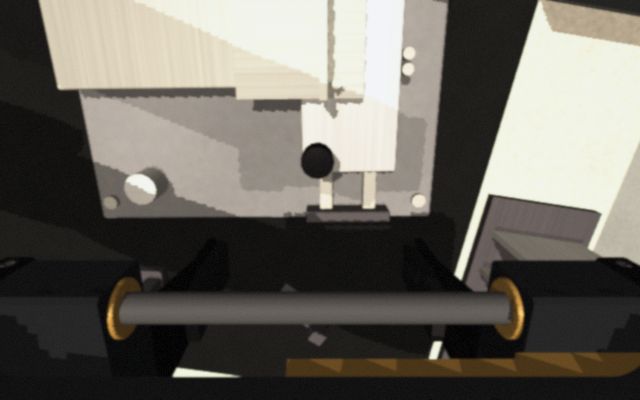

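The wrist view shows the knob blob at (317,160), with rows from about 142 to 178, close to where it was predicted.

```bash
python3 - <<'E'
from h import *; import json
c=json.load(open("w0.json")); im=cv2.imread("pics/w0.png")
m=(im.max(2)<45).astype(np.uint8); m[200:]=0
n,l,st,ce=cv2.connectedComponentsWithStats(m)
k=l[160,317]; print(st[k],ce[k])
x,y,w,h,_=st[k]; 
print("far rim",onz(c,x+w/2,y+h,.088),"near rim top?",onz(c,x+w/2,y,.088),"near rim bottom",onz(c,x+w/2,y,.062),"L",onz(c,x,y+h/2,.088),"R",onz(c,x+w,y+h/2,.088))
E
```

```text
[302 144  31  34 822] [317.04622871 160.50364964]
far rim [ 0.66958931 -0.0698522   0.088     ] near rim top? [ 0.66516389 -0.04205044  0.088     ] near rim bottom [ 0.66568664 -0.04613792  0.062     ] L [ 0.65486579 -0.05774086  0.088     ] R [ 0.67981105 -0.05376263  0.088     ]
```

Call:
apply_moves --deltas '[{"translation":[-0.0045,0.0226,0],"turn":[0,0,0],"hand":0.087},{"translation":[0,0,-0.045],"turn":[0,0,0],"hand":0.087},{"translation":[0,0,-0.045],"turn":[0,0,0],"hand":0.087},{"translation":[0,0,-0.035],"turn":[0,0,0],"hand":0.087},{"translation":[0,0,0],"turn":[0,0,0],"hand":0.087}]'

```text
time: 2.55
ee_pos: [0.6653, -0.0476, 0.1001]
eef_rot: [0.648, 0.762, -0.002, -0.005]
ft_force: [-1.5, 1.1, -0.3]
width: 0.0875
```

Call:
apply_moves --deltas '[{"translation":[0.002,-0.008,0],"turn":[0,0,0],"hand":0.087},{"translation":[0,0,-0.015],"turn":[0,0,0],"hand":0.087},{"translation":[0,0,-0.012],"turn":[0,0,0],"hand":0.06},{"translation":[0,0,0],"turn":[0,0,0],"hand":0.045}]' --newtons 30

```text
time: 2.95
ee_pos: [0.6697, -0.0549, 0.0767]
eef_rot: [0.647, 0.762, 0.0, -0.003]
ft_force: [-0.9, 0.5, 0.6]
width: 0.078
```

Call:
apply_moves --deltas '[{"translation":[-0.002,-0.001,-0.005],"turn":[0,0,0],"hand":0.035},{"translation":[0,0,0],"turn":[0,0,0],"hand":0.035},{"translation":[0,0,0],"turn":[0,0,0],"hand":0.02},{"translation":[0,0,0],"turn":[0,0,0],"hand":0.015},{"translation":[0,0,0],"turn":[0,0,0],"hand":0.015}]' --newtons 30

```text
time: 3.45
ee_pos: [0.6687, -0.0562, 0.0734]
eef_rot: [0.647, 0.762, 0.001, -0.002]
ft_force: [-0.7, -0.7, 0.3]
width: 0.0391
```

Call:
apply_moves --deltas '[{"translation":[0,0,0],"turn":[0,0,0],"hand":0.015},{"translation":[0,0,0],"turn":[0,0,0],"hand":0.015},{"translation":[0,0,0],"turn":[0,0,0],"hand":0.015}]' --newtons 30

```text
time: 3.75
ee_pos: [0.6686, -0.0562, 0.0736]
eef_rot: [0.647, 0.762, 0.001, -0.002]
ft_force: [0.7, 0.0, -0.0]
width: 0.0274
```

Call:
apply_moves --deltas '[{"translation":[-0.0019,0.0118,0],"turn":[0,0,0],"hand":0.015},{"translation":[-0.0019,0.0118,0],"turn":[0,0,0],"hand":0.015},{"translation":[-0.0019,0.0118,0],"turn":[0,0,0],"hand":0.015},{"translation":[-0.0019,0.0118,0],"turn":[0,0,0],"hand":0.015},{"translation":[0,0,0],"turn":[0,0,0],"hand":0.015}]' --newtons 40

```text
time: 4.25
ee_pos: [0.6605, -0.0073, 0.0736]
eef_rot: [0.648, 0.762, 0.001, -0.001]
ft_force: [-2.0, 2.1, 0.2]
width: 0.0269
```

Call:
apply_moves --deltas '[{"translation":[-0.0008,0.005,0],"turn":[0,0,0],"hand":0.015},{"translation":[-0.0008,0.005,0],"turn":[0,0,0],"hand":0.015}]'

```text
time: 4.45
ee_pos: [0.6588, 0.0025, 0.0737]
eef_rot: [0.648, 0.762, 0.0, -0.001]
ft_force: [0.2, -1.3, -0.5]
width: 0.0269
```

Call:
apply_moves --deltas '[{"translation":[-0.0006,0.004,0],"turn":[0,0,0],"hand":0.015}]'

```text
time: 4.55
ee_pos: [0.6581, 0.0067, 0.0736]
eef_rot: [0.648, 0.762, 0.0, -0.001]
ft_force: [-0.7, -1.9, 0.3]
width: 0.0269
```

Call:
apply_moves --deltas '[{"translation":[-0.0006,0.004,0],"turn":[0,0,0],"hand":0.015}]'

```text
time: 4.65
ee_pos: [0.6576, 0.01, 0.0737]
eef_rot: [0.648, 0.761, -0.0, -0.0]
ft_force: [1.2, -7.1, -2.4]
width: 0.0267
```

Call:
apply_moves --deltas '[{"translation":[-0.0006,0.004,0],"turn":[0,0,0],"hand":0.015}]'

```text
time: 4.75
ee_pos: [0.6571, 0.0122, 0.0736]
eef_rot: [0.649, 0.761, -0.001, 0.001]
ft_force: [2.0, -5.9, -2.6]
width: 0.0274
```

Call:
apply_moves --deltas '[{"translation":[-0.0005,0.003,0],"turn":[0,0,0],"hand":0.015}]'

```text
time: 4.85
ee_pos: [0.6569, 0.0141, 0.0737]
eef_rot: [0.649, 0.761, -0.001, 0.002]
ft_force: [1.3, -4.2, -1.9]
width: 0.0272
```

Call:
apply_moves --deltas '[{"translation":[-0.0003,0.002,0],"turn":[0,0,0],"hand":0.015}]'

```text
time: 4.95
ee_pos: [0.6566, 0.0156, 0.0736]
eef_rot: [0.65, 0.76, -0.001, 0.002]
ft_force: [1.2, -2.8, -0.5]
width: 0.0269
```

Call:
apply_moves --deltas '[{"translation":[0,0,0],"turn":[0,0,0],"hand":0.015}]'

```text
time: 5.05
ee_pos: [0.6565, 0.0164, 0.0736]
eef_rot: [0.649, 0.76, -0.001, 0.002]
ft_force: [-0.8, 1.4, -0.2]
width: 0.0271
```

Call:
apply_moves --deltas '[{"translation":[-0.0003,0.0015,0],"turn":[0,0,0],"hand":0.015}]'

```text
time: 5.15
ee_pos: [0.6562, 0.0181, 0.0736]
eef_rot: [0.649, 0.76, -0.001, 0.001]
ft_force: [0.7, -0.9, 0.0]
width: 0.0271
```

Call:
apply_moves --deltas '[{"translation":[0,0.0005,0],"turn":[0,0,0],"hand":0.015}]'

```text
time: 5.25
ee_pos: [0.656, 0.0196, 0.0736]
eef_rot: [0.649, 0.761, -0.001, 0.001]
ft_force: [-2.0, -0.7, 0.8]
width: 0.0272
```

Call:
apply_moves --deltas '[{"translation":[0,0,0],"turn":[0,0,0],"hand":0.015}]'

```text
time: 5.35
ee_pos: [0.6558, 0.0204, 0.0736]
eef_rot: [0.649, 0.761, -0.001, 0.0]
ft_force: [-2.4, 0.2, 0.8]
width: 0.0266
```

Call:
apply_moves --deltas '[{"translation":[0,0,0],"turn":[0,0,0],"hand":0.06},{"translation":[0,0,0],"turn":[0,0,0],"hand":0.06},{"translation":[0,0,0],"turn":[0,0,0],"hand":0.06},{"translation":[0,0,0],"turn":[0,0,0],"hand":0.06},{"translation":[0,0,0.03],"turn":[0,0,0],"hand":0.06}]'

```text
time: 5.85
ee_pos: [0.6538, 0.0215, 0.1004]
eef_rot: [0.649, 0.761, -0.002, -0.002]
ft_force: [0.4, 1.0, 0.5]
width: 0.0567
```

Call:
apply_moves --deltas '[{"translation":[0,0,0.045],"turn":[0,0,0],"hand":0.06},{"translation":[0,0,0.045],"turn":[0,0,0],"hand":0.06},{"translation":[-0.045,-0.01,0.01],"turn":[0,0,0],"hand":0.06},{"translation":[-0.045,-0.01,0],"turn":[0,0,0],"hand":0.06},{"translation":[-0.045,-0.01,0],"turn":[0,0,0],"hand":0.06}]'

```text
time: 6.35
ee_pos: [0.5217, -0.0083, 0.2074]
eef_rot: [0.648, 0.762, -0.0, 0.003]
ft_force: [-0.3, -0.1, 1.5]
width: 0.0599
```

Call:
apply_moves --deltas '[{"translation":[-0.01,-0.01,0],"turn":[0,0,0],"hand":0.06},{"translation":[0,0,0],"turn":[0,0,0],"hand":0.06}]'

```text
time: 6.55
ee_pos: [0.5071, -0.02, 0.208]
eef_rot: [0.649, 0.761, 0.001, 0.001]
ft_force: [0.5, -0.5, -0.5]
width: 0.0597
```

```bash
python3 - <<'E'
from h import *; import json
s=readout.read_state(); c=calibration("wrist"); a=snap("wrist","w1.png")
print(s["ee_pos"],s["eef_rot"])
json.dump({k:np.array(v).tolist() for k,v in c.items()},open("w1.json","w"))
b=snap("scene","scene1.png")
out=np.vstack([cv2.resize(a[:],None,fx=.85,fy=.85),cv2.resize(b[140:310,230:480],(544,260),interpolation=cv2.INTER_CUBIC)])
cv2.imwrite("pics/v1.png",out[:,:,::-1])
E
```

```text
[ 0.50712419 -0.0199825   0.20801641] [0.64859801 0.7611284  0.00148455 0.00140578]
```

View pics/v1.png

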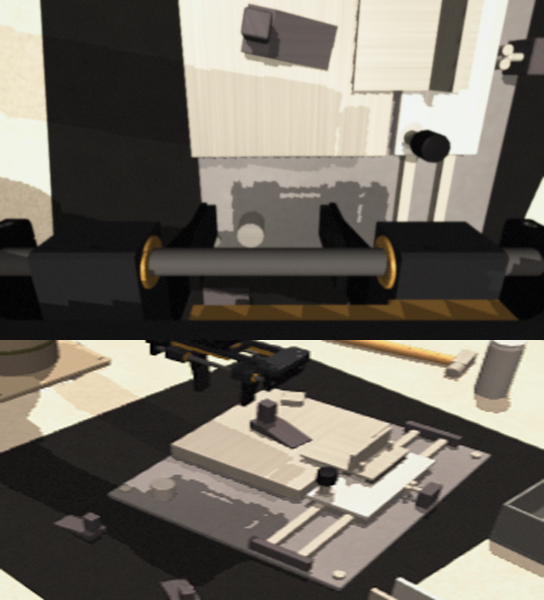

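The wrist view shows the wedge at about v1 (290,38), and the plunger appears to sit between the rollers at about v1 (508,55). I'll enlarge both.

```bash
python3 - <<'E'
import cv2,numpy as np
a=cv2.imread("pics/w1.png")
x=cv2.resize(a[0:90,270:410],None,fx=5.6,fy=5.6,interpolation=cv2.INTER_CUBIC)[:300]
x=cv2.resize(a[0:90,270:410],(700,450),interpolation=cv2.INTER_CUBIC)
y=cv2.resize(a[30:105,560:640],(149,140),interpolation=cv2.INTER_CUBIC)
o=np.zeros((590,700,3),np.uint8);o[:450]=x;o[450:,:149]=y
b=cv2.imread("pics/scene1.png"); o[450:,160:440]=cv2.resize(b[250:300,390:490],(280,140),interpolation=cv2.INTER_CUBIC)
cv2.imwrite("pics/v2.png",o)
E
```

```text
(no output)
```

View pics/v2.png

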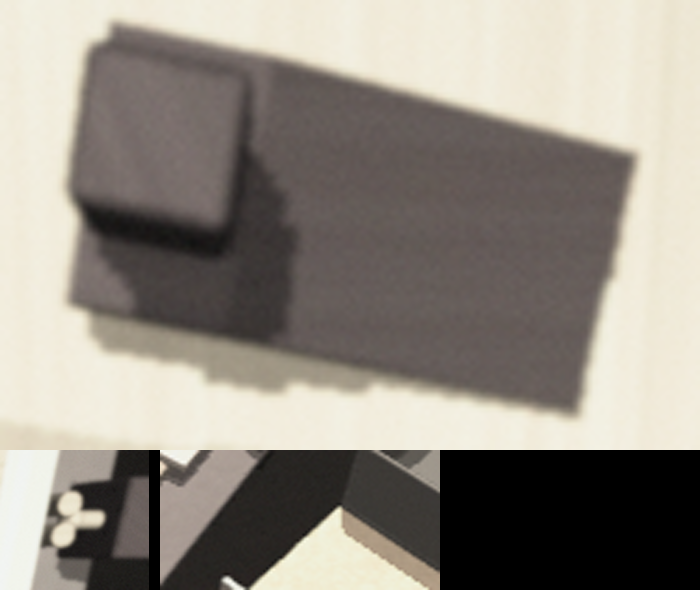

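The inset shows the plunger ball sitting squarely between the two rollers, so the carrier is seated. The fin top centre is at crop (162,137), the thin end corners at (635,155) and (578,412), and the rear top corners at (112,22) and (70,302).

```bash
python3 - <<'E'
from h import *; import json
c=json.load(open("w1.json"))
w=lambda U,V,z:onz(c,(U+.5)/5-.5+270,(V+.5)/5-.5,z)
f=np.array([w(*p,.102) for p in[(90,45),(250,75),(235,230),(75,200)]]);t=np.array([w(635,155,.043),w(578,412,.043)]);b=np.array([w(112,22,.058),w(70,302,.058)])
print("fin",f.round(4)[:,:2],f.mean(0)); print("thin",t.round(4),t.mean(0),"back",b.round(4),b.mean(0))
v=t.mean(0)-b.mean(0);print("len",np.linalg.norm(v[:2]),"yaw",np.arctan2(v[1],v[0]),"widths",np.linalg.norm(t[0]-t[1]),np.linalg.norm(b[0]-b[1]))
print("yaw thin",np.arctan2(*(t[0]-t[1])[[1,0]])-np.pi/2)
u=v[:2]/np.linalg.norm(v[:2]); print("grip from thin",t.mean(0)[:2]-.0725*u,"from back",b.mean(0)[:2]+.0125*u)
print("coupon corner",onz(c,353/.85,91/.85,.054)," knob",onz(c,432/.85,146/.85,.075))
th=.16;R=np.array([[np.cos(th),-np.sin(th)],[np.sin(th),np.cos(th)]]);o=np.array([.579,.0565]);print("exp corner",R@[0,0]+o,"knob exp",R@[.07,-.05]+o)
E
```

```text
fin [[0.4683 0.1046]
 [0.4889 0.1045]
 [0.49   0.0861]
 [0.4688 0.0864]] [0.47900156 0.09540821 0.102     ]
thin [[0.5507 0.1129 0.043 ]
 [0.5502 0.0733 0.043 ]] [0.55045425 0.09308223 0.043     ] back [[0.467  0.1156 0.058 ]
 [0.466  0.076  0.058 ]] [0.46651611 0.09581468 0.058     ]
len 0.08398260775295684 yaw -0.032541587901374965 widths 0.039597824322624854 0.03960744921887907
yaw thin -0.012096656209139578
grip from thin [0.47799264 0.09544108] from back [0.47900949 0.09540798]
coupon corner [0.57669967 0.05776174 0.054     ]  knob [0.65682301 0.02082267 0.075     ]
exp corner [0.579  0.0565] knob exp [0.65607182 0.01829091]
```

Call:
apply_moves --deltas '[{"translation":[-0.009,0.038,0],"turn":[0,0,-0.09],"hand":0.06},{"translation":[-0.009,0.038,0],"turn":[0,0,-0.09],"hand":0.06},{"translation":[-0.007,0.03,0],"turn":[0,0,0],"hand":0.06},{"translation":[0,0,0],"turn":[0,0,0],"hand":0.06},{"translation":[0,0,0],"turn":[0,0,0],"hand":0.06}]'

```text
time: 7.15
ee_pos: [0.487, 0.0937, 0.2073]
eef_rot: [0.716, 0.698, 0.0, 0.003]
ft_force: [-0.8, -1.3, 0.0]
width: 0.0601
```

Call:
apply_moves --deltas '[{"translation":[-0.0083,0.0017,-0.04],"turn":[0,0,0],"hand":0.06},{"translation":[0,0,-0.04],"turn":[0,0,0],"hand":0.06},{"translation":[0,0,-0.03],"turn":[0,0,0],"hand":0.06},{"translation":[0,0,0],"turn":[0,0,0],"hand":0.06}]'

```text
time: 7.55
ee_pos: [0.4823, 0.0939, 0.0947]
eef_rot: [0.717, 0.697, 0.001, 0.005]
ft_force: [-0.1, 1.2, 0.3]
width: 0.0597
```

Call:
apply_moves --deltas '[{"translation":[-0.0036,0.0015,-0.014],"turn":[0.006,0.008,0],"hand":0.06},{"translation":[0,0,0],"turn":[0,0,0],"hand":0.045},{"translation":[0,0,0],"turn":[0,0,0],"hand":0.04}]' --newtons 10

```text
time: 7.85
ee_pos: [0.4811, 0.0947, 0.0821]
eef_rot: [0.717, 0.697, 0.001, 0.001]
ft_force: [-0.4, 1.6, 0.1]
width: 0.0513
```

Call:
apply_moves --deltas '[{"translation":[-0.0024,0.0007,-0.004],"turn":[0,0,0],"hand":0.04},{"translation":[0,0,0],"turn":[0,0,0],"hand":0.03},{"translation":[0,0,0],"turn":[0,0,0],"hand":0.01},{"translation":[0,0,0],"turn":[0,0,0],"hand":0.01},{"translation":[0,0,0],"turn":[0,0,0],"hand":0.01}]'

```text
time: 8.35
ee_pos: [0.4802, 0.0961, 0.0806]
eef_rot: [0.717, 0.697, 0.003, 0.001]
ft_force: [-0.3, 0.3, -1.4]
width: 0.0218
```

Call:
apply_moves --deltas '[{"translation":[0,0,0],"turn":[0,0,0],"hand":0.01},{"translation":[0,0,0],"turn":[0,0,0],"hand":0.01},{"translation":[0,0,0],"turn":[0,0,0],"hand":0.01}]' --newtons 25

```text
time: 8.65
ee_pos: [0.4801, 0.0961, 0.0806]
eef_rot: [0.717, 0.697, 0.003, 0.001]
ft_force: [0.6, -0.1, -0.9]
width: 0.0215
```

Call:
apply_moves --deltas '[{"translation":[0,-0.001,0],"turn":[0,0,0.05],"hand":0.01},{"translation":[0,-0.001,0],"turn":[0,0,0.05],"hand":0.01},{"translation":[0,-0.001,0],"turn":[0,0,0.05],"hand":0.01},{"translation":[0,0,0],"turn":[0,0,0.03],"hand":0.01},{"translation":[0,0,0],"turn":[0,0,0],"hand":0.01}]' --newtons 40

```text
time: 9.15
ee_pos: [0.48, 0.0933, 0.0806]
eef_rot: [0.649, 0.761, 0.003, 0.001]
ft_force: [0.3, -0.1, -0.6]
width: 0.0216
```

Call:
apply_moves --deltas '[{"translation":[0.008,0.0013,0],"turn":[0,0,0],"hand":0.01},{"translation":[0.008,0.0013,0],"turn":[0,0,0],"hand":0.01},{"translation":[0.008,0.0013,0],"turn":[0,0,0],"hand":0.01},{"translation":[0.006,0.001,0],"turn":[0,0,0],"hand":0.01},{"translation":[0,0,0],"turn":[0,0,0],"hand":0.01}]'

```text
time: 9.65
ee_pos: [0.5134, 0.0989, 0.0806]
eef_rot: [0.65, 0.76, 0.003, 0.001]
ft_force: [0.5, 1.1, 1.8]
width: 0.022
```

Call:
apply_moves --deltas '[{"translation":[0.003,0.0004,0],"turn":[0,0,0],"hand":0.01}]'

```text
time: 9.75
ee_pos: [0.5165, 0.0993, 0.0806]
eef_rot: [0.65, 0.76, 0.003, 0.001]
ft_force: [-0.8, -0.5, 0.9]
width: 0.0222
```

Call:
apply_moves --deltas '[{"translation":[0.003,0.0004,0],"turn":[0,0,0],"hand":0.01}]'

```text
time: 9.85
ee_pos: [0.5195, 0.0997, 0.0806]
eef_rot: [0.65, 0.76, 0.003, 0.001]
ft_force: [-5.0, -1.0, 4.8]
width: 0.0219
```

Call:
apply_moves --deltas '[{"translation":[0.003,0.0004,0],"turn":[0,0,0],"hand":0.01}]'

```text
time: 9.95
ee_pos: [0.5221, 0.1, 0.0806]
eef_rot: [0.65, 0.76, 0.003, 0.0]
ft_force: [-4.6, -0.3, 6.2]
width: 0.0221
```

Call:
apply_moves --deltas '[{"translation":[0.003,0.0004,0],"turn":[0,0,0],"hand":0.01}]'

```text
time: 10.05
ee_pos: [0.5249, 0.1003, 0.0806]
eef_rot: [0.65, 0.76, 0.002, -0.0]
ft_force: [-6.1, -0.9, 4.4]
width: 0.0216
```

Call:
apply_moves --deltas '[{"translation":[0.003,0.0004,0],"turn":[0,0,0],"hand":0.01},{"translation":[0.003,0.0004,0],"turn":[0,0,0],"hand":0.01},{"translation":[0.002,0.0003,0],"turn":[0,0,0],"hand":0.01},{"translation":[0,0,0],"turn":[0,0,0],"hand":0.01}]'

```text
time: 10.45
ee_pos: [0.5335, 0.1015, 0.0806]
eef_rot: [0.65, 0.76, 0.002, -0.0]
ft_force: [-3.3, -0.9, 2.8]
width: 0.0219
```

```bash
python3 - <<'E'
from h import *; import json
s=readout.read_state(); c=calibration("wrist"); a=snap("wrist","w2.png"); b=snap("scene","scene2.png")
json.dump({k:np.array(v).tolist() for k,v in c.items()},open("w2.json","w"))
print(s["time"],s["ee_pos"],s["eef_rot"],s["ft_force"])
x=cv2.resize(a,(480,300)); y=cv2.resize(b[185:285,300:460],(480,300),interpolation=cv2.INTER_CUBIC)
cv2.imwrite("pics/v3.png",np.vstack([x,y])[:,:,::-1])
E
```

```text
10.45 [0.53346117 0.10152652 0.08062597] [ 6.50124525e-01  7.59824618e-01  2.13817479e-03 -2.84564837e-04] [-3.31827389 -0.91142116  2.77049289]
```

View pics/v3.png

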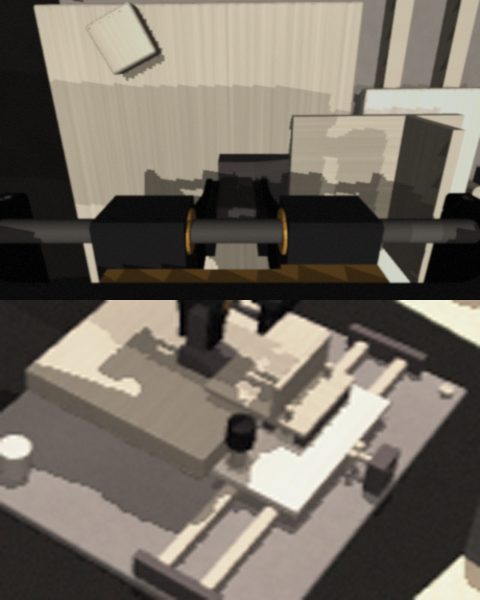

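The view shows the wedge squarely under the coupon, with its rear-left corner at v3 (218,155) and the coupon's front-left corner at v3 (292,115). The carrier and plunger are unchanged. I'll check the insertion depth and the web's image shift.

```bash
python3 - <<'E'
from h import *; import json
a=cv2.imread("pics/w2.png"); x=cv2.resize(a[140:240,270:430],(800,500),interpolation=cv2.INTER_CUBIC)
cv2.imwrite("pics/v4.png",x)
S=calibration("scene"); g=[cv2.imread(f"pics/scene{i}.png",0).astype(np.float32) for i in(1,2)]
R=lambda X,Y:np.array([.579+.987*X-.159*Y,.0565+.159*X+.987*Y])
for z in(.094,.098): print([np.round(px(S,[*R(.078,y),z]),1).tolist() for y in(0,50,100)])
# shift of horizontal-ish web/flange edges behind web
u0,v0=map(int,px(S,[*R(.1,60),.06]) if 0 else px(S,[*R(.095,.05),.07]))
for nm,(u,v,w,h) in dict(couponback=(u0-22,v0-18,44,34),plate=(300,250,40,30)).items():
    T=g[0][v:v+h,u:u+w]; print(nm,u,v,cv2.phaseCorrelate(T.copy(),g[1][v:v+h,u:u+w].copy(),cv2.createHanningWindow((w,h),cv2.CV_32F)))
E
```

```text
[[392.2, 215.9], [757.0, -164.5], [764.3, -172.1]]
[[392.3, 214.8], [757.0, -164.5], [764.3, -172.1]]
couponback 383 197 ((0.5279476789650417, -0.5899842824019679), 0.9666102438797185)
plate 300 250 ((0.08178707801377882, -0.44549638393521285), 0.9364491697152456)
```

View pics/v4.png

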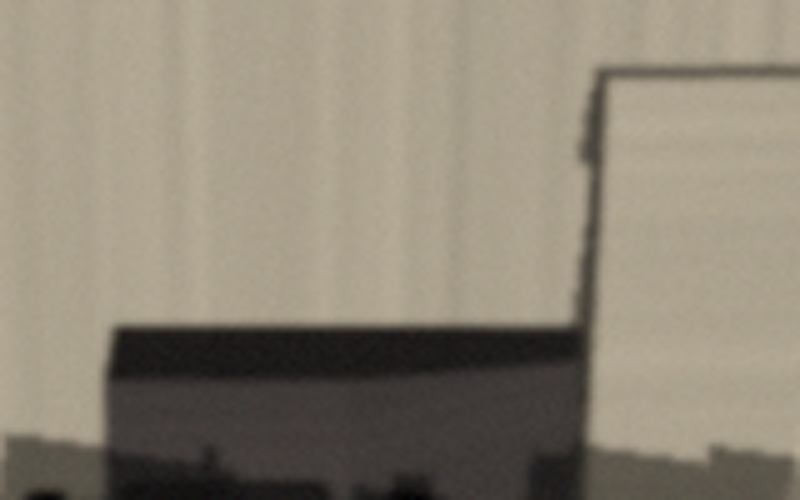

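```bash
python3 - <<'E'
from h import *; import json
c=json.load(open("w2.json"));w=lambda U,V,z:onz(c,(U+.5)/5-.5+270,(V+.5)/5-.5+140,z)[:2]
d=np.array([np.cos(.16),np.sin(.16)]); o=np.array([.579,.0565])
bb=w(115,328,.04);bt=w(107,377,.058);print("rear",(bb-o)@d,(bt-o)@d)
for L in(.003,.004,.005): print(L,"edge low",(w(582,330,.048+L)-o)@d,"top corner",(w(604,73,.054+L)-o)@d)
E
```

```text
rear -0.05140476289746996 -0.05116830455495888
0.003 edge low -0.001944103544842642 top corner -0.002525522169048955
0.004 edge low -0.002154029534822775 top corner -0.0027393977220060866
0.005 edge low -0.002363955524803018 top corner -0.0029532732749632177
```

The insertion measures about 36 mm from the image and about 35 mm from contact travel. I'll nudge forward half a millimetre and let it settle.

Call:
apply_moves --deltas '[{"translation":[0.0006,0.0001,0],"turn":[0,0,0],"hand":0.01},{"translation":[0,0,0],"turn":[0,0,0],"hand":0.01},{"translation":[0,0,0],"turn":[0,0,0],"hand":0.01},{"translation":[0,0,0],"turn":[0,0,0],"hand":0.01},{"translation":[0,0,0],"turn":[0,0,0],"hand":0.01}]'

```text
time: 11.05
ee_pos: [0.534, 0.1016, 0.0806]
eef_rot: [0.65, 0.76, 0.002, -0.0]
ft_force: [-3.5, -0.6, 1.6]
width: 0.0221
```

Call:
apply_moves --deltas '[{"translation":[0,0,0],"turn":[0,0,0],"hand":0.01},{"translation":[0,0,0],"turn":[0,0,0],"hand":0.01},{"translation":[0,0,0],"turn":[0,0,0],"hand":0.01},{"translation":[0,0,0],"turn":[0,0,0],"hand":0.01},{"translation":[0,0,0],"turn":[0,0,0],"hand":0.01}]'

```text
time: 11.55
ee_pos: [0.534, 0.1016, 0.0806]
eef_rot: [0.65, 0.76, 0.002, -0.0]
ft_force: [-2.7, -0.6, 3.6]
width: 0.0217
```

```bash
python3 -c "
from h import *
print(order.close_job())"
```

```text
the job is handed in; nothing more can be done
None
```

I handed the job in at 11.6 s, with the wedge still gripped by its fin (40 N commanded) and the arm steady over the last second. No verdict was reported.

- **Carrier:** I gripped the black knob and slid it about 76 mm. The force rose to about 7 N over the roller, then fell away to about zero. A wrist picture afterwards showed the plunger ball sitting between the two rollers, with the knob within about 3 mm of its expected station position.
- **Wedge:** I gripped the largest wedge by its fin, lined it up with the fixture and slid it on the ledge at constant height under the coupon. Contact came where expected, and the wrist force stayed under about 9 N.
- **Lift:** I have no direct reading of the coupon height. From the travel since contact the wedge is about 35.5 mm past the edge, a lift of about 3.8 mm. A wrist picture taken just before the last 0.6 mm nudge puts it at about 36.5 mm, or about 4.1 mm. So the two estimates differ by about 1 mm of insertion.
- **Inconclusive check:** Comparing scene pictures before and after the push gave only a sub-pixel shift of the coupon, and an image patch meant to be still shifted almost as much vertically. It neither confirmed nor contradicted the lift.
- **Other things on the bench:** I saw no sign that anything else was moved or touched, but I did not measure this separately.

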